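# Lock the dose dial of the dosing pump

## Task

The dose on the pump is already set: lock it by turning only the outer collar of the double knob clockwise until it is snug on its rubber seal, nipped up firmly but not forced, without disturbing the setting of the inner dial. Then flip the pump's toggle lever over to the far side to switch it on, and leave the bottles and the beaker where they are.

Things in the scene. Friction and masses are not known exactly. Their poses are not given: they have to be found in the camera images.
- knob_axis (a point): where the vertical axis of the double knob meets the pump's flat top panel (80 mm above the table). Its x axis points from the pump's front to its back (far side), z is up. The pump is a grey box 170 mm deep (x), 320 mm wide (y), standing fixed on the table; the knob is 75 mm left (+y) of the middle of the panel.
- collar_grip (a point): centre of the outer collar, on the knob axis, half-way up: a black ribbed round collar 56 mm in diameter and 26 mm tall, its underside 6 mm and its top 32 mm above the panel. It turns clockwise (seen from above) to tighten; thread friction resists with 0.28 N m and holds it wherever it is left.
- collar_mark (a point): small metal index on the collar's top, 23.5 mm from the axis; turns with the collar
- collar (a joint): angle of the outer collar, rad, grows clockwise from above; starts between 0 and 0.6. It meets the rubber seal somewhere between 1.0 and 2.2 (hidden, differs every time), so more than one grasp may be needed. From there the seal adds 0.8 N m per rad of squeeze to the free-running 0.28 N m: snug is 0.06 to 0.24 N m above running free. The squeeze stays when let go, goes if turned back.
- seal_mark (a point): a point on the hidden rubber seal ring under the collar, 5 mm from the knob axis towards the pump's back, 3 mm above the panel. Still until the collar meets the seal, then carried clockwise with it: 0.5 mm per 0.1 rad of squeeze, too little to measure well, so go by feel. Snug: squeezed 0.08 to 0.30 rad (mark moved 0.4 to 1.5 mm); beyond 0.35 rad (1.75 mm) the seal is spoilt.
- dial_mark (a point): tip of the pointer line on top of the inner dial, 14.5 mm from the axis and 52 mm above the panel. The inner dial is a black round knob with a metal face, 36 mm in diameter and 18 mm tall, on the same axis, from 33 to 51 mm above the panel, directly over the collar. It turns at the lightest touch (0.015 N m).
- lever_tip (a point): rounded tip of the black toggle lever (50 mm long) on its block, in the middle of the panel's depth, 160 mm to the right (-y) of the double knob. It leans to the pump's front when off and tips to the far side (+x of the pump) when on.
- lever (a joint): angle of the toggle lever, rad: 0 leaning to the front (off), 1.0 leaning fully to the far side (on); starts between 0 and 0.15, stays where it is left. Fully over means above 0.85.
- bottle_a_center (a point): centre (55 mm up) of a loose amber bottle, 52 mm in diameter, 110 mm tall; a bystander
- bottle_b_center (a point): centre (45 mm up) of a loose amber bottle, 42 mm in diameter, 90 mm tall; a bystander
- beaker_center (a point): centre (35 mm up) of a loose white beaker, 60 mm in diameter, 70 mm tall; a bystander

How it is judged:
By the outcome, as a careful person would: the job done as asked, in the order asked, and still so for the second after the job is handed in, with the robot touching nothing.
It also fails if it takes over 72 s, if anything falls off the work surface, if the arm or the gripper's body presses on something with over 40 N, if the wrist force passes 120 N, or if a joint passes its speed limit or range.

## Robot

A 6-joint arm with a two-finger parallel gripper is mounted at the origin on the work surface. World frame = base frame: x ahead of the robot, y to its left, z up, the work surface at z = 0. Lengths are in m, angles in degrees, forces in N, time in s.
With the tool pointing down it reaches from about 0.4 to 0.825 m from the base axis. Payload 7 kg.
Tool frame: the origin (TCP) lies between the finger pads; the fingertips stand 19 mm ahead of it and the grasp point (between the pads) is the TCP (r.finger_overhang is the distance from the TCP to the fingertips, in m); z points along the fingers, y is the direction in which the jaws open and shut (so a half turn about z gives the same grasp; the last joint's range is limited). The gripper opens to 88 mm and grips with 3 to 60 N. Pads are 19 mm wide; open, the fingers measure 130 mm over their backs; the gripper's body (78 mm by 193 mm) begins 47 mm behind the grasp point.
Start: joints at [-48.524, 20.546, 0.682, 0, -70.136, -16.507], TCP at [0.285, -0.612, 0.246] pointing down, gripper open.
Joint ranges: [-176.03, 176.03], [-82.01, 121.73], [-58.28, 71.71], [-173.87, 95.51], [-174.79, -0.11], [-173.66, 173.66]. Speed limits (degrees/s): [136.94, 136.94, 172.46, 180, 180, 180].

## Interface

Orientations are given as [roll, pitch, yaw] about the fixed x, y, z axes, in that order (R = Rz(yaw) Ry(pitch) Rx(roll)).
In Python, from plant import r, optics gives the robot as it stands. The module is installed in compiled form; this text tells all that it offers.
- The arm moves only by the tool step_arm, never from a script. Its argument "increments" is a list of rows, each an object of numbers: "tx", "ty", "tz": the shift along the world's x, y, z in mm; "ax", "ay", "az": the turn, a rotation vector about the world's x, y, z in degrees; "claw": the gripper command: -1 is shut, 1 is fully open, values between are in proportion. In form: [{"tx": .., "ty": .., "tz": .., "ax": .., "ay": .., "az": .., "claw": ..}, ...]. A call has 1 to 12 rows; each row shifts and turns the commanded pose from where the row before left it; what a row does not reach is not made up. A row lasts 1/10 s, in which the tool goes at most 50 mm and 8.59 degrees, less where a joint would pass 70% of its speed; a pose out of reach is approached as far as the arm can. A call with a gripper value outside its range is refused whole. The fingers move at their own pace and stop on an object; "newtons" is the grip in N (left out, the last holds). Time passes only in rows, so rows that do not move let the fingers close. It gives the time, the measured TCP pose, the force and the opening at its end, in the units of the state.
- r.get_state(): the state, without advancing time (a new reading comes with each control period).
- optics.capture(name): name is "scene" or "side" or "wrist"; returns a dict with "image" (480x640x3 uint8, blue, green, red), "depth" (480x640 float32, m along the optical axis (not along the pixel's ray), 0 where there is no reading), "fx", "fy", "cx", "cy" (pixels), "distortion" ([k1, k2, p1, p2, k3] as OpenCV has them; the pictures are not rectified), "R" (3x3) and "t" (3): a world point X has camera coordinates R X + t. Camera axes: x right, y down, z forward; pixel columns grow to the right and rows downward; lengths in m; the calibration is good to about 2 mm. A picture is of the moment at which its call begins.
- r.close_job(): hands the job in, once; it reports no verdict.
The state is a dict: "time_s": time; "joints": joint angles; "qd": joint speeds; "joint_torque": joint torques, N m; "tcp_pos": TCP position; "eef_rot": TCP orientation; "contact_force": force on the tool from outside, world axes, zero at the start; "moment": the same for the moment, N m; "gripper_width": finger opening in m.
Only numpy, scipy, OpenCV 4.12 (cv2) and the standard library are available. Lean on these libraries where they do the work, as an engineer would, in place of code of your own. Each camera call takes 0.05 s, during which the arm holds its last target. There are 200 camera calls.

## Working session

There is one attempt and no reset: what is moved stays moved. The work goes in short steps, Python scripts to look and compute and a tool call to move; the robot and the scene stay as the last step left them, time stands still between calls to the robot, and variables do not carry over. Pictures are saved under pics/ and viewed, about 8 in all and at most 12, crops included, and the job is handed in when it is done.

Besides the shell and the picture viewer there is one more tool, called after "Emit:" as name(argument=value, ...), one argument or row to a line, values as JSON. step_arm: Moves the arm, as the interface text tells. Its arguments: {"type":"object","properties":{"increments":{"type":"array","items":{"type":"object","properties":{"tx":{"type":"number"},"ty":{"type":"number"},"tz":{"type":"number"},"ax":{"type":"number"},"ay":{"type":"number"},"az":{"type":"number"},"claw":{"type":"number"}}}},"newtons":{"type":"number"}},"required":["increments"]}

```bash
mkdir -p pics
cat > h.py <<'E'
import numpy as np, cv2
from plant import r, optics
def cap(n):
    c=optics.capture(n); c['K']=np.array([[c['fx'],0,c['cx']],[0,c['fy'],c['cy']],[0,0,1.]]); c['D']=np.array(c['distortion'],float)
    c['R']=np.array(c['R']);c['t']=np.array(c['t']); return c
def plane(c,uv,z):
    p=cv2.undistortPoints(np.array(uv,float).reshape(-1,1,2),c['K'],c['D']).reshape(-1,2)
    d=np.c_[p,np.ones(len(p))]@c['R']; o=-c['R'].T@c['t']
    return o+d*((z-o[2])/d[:,2])[:,None]
def proj(c,X):
    return cv2.projectPoints(np.array(X,float).reshape(-1,3),cv2.Rodrigues(c['R'])[0],c['t'],c['K'],c['D'])[0].reshape(-1,2)
def cloud(c):
    v,u=np.mgrid[0:480,0:640]; uv=np.stack([u,v],-1).reshape(-1,2).astype(float)
    p=cv2.undistortPoints(uv.reshape(-1,1,2),c['K'],c['D']).reshape(-1,2)
    z=c['depth'].reshape(-1); X=(np.c_[p,np.ones(len(p))]*z[:,None]-c['t'])@c['R']
    X[z<=0]=np.nan; return X.reshape(480,640,3)
E
python3 - <<'E'
from h import *
s=r.get_state();print(s)
ims=[]
for n in ("scene","side","wrist"):
    c=cap(n); cv2.imwrite(f'pics/{n}0.png',c['image']); print(n,c['fx'],-c['R'].T@c['t'],c['R'][2],(c['depth']>0).mean())
E
```

```text
{'time_s': 0.0, 'joints': array([-4.85246973e+01,  2.05895671e+01,  6.34311005e-01, -2.04379148e-02,
       -7.01353876e+01, -1.65081698e+01]), 'qd': array([ 0.11033124, -0.02542805, -0.00521368,  0.06069337,  0.00379419,
        0.01743476]), 'joint_torque': array([-1.94136970e-03, -5.82721639e+01,  2.93046427e+01,  6.99693784e+00,
        6.68291192e-03, -1.76779972e-04]), 'tcp_pos': array([ 0.28471933, -0.61151253,  0.24464682]), 'eef_rot': array([ 1.79907633e+02, -7.33799816e-03, -1.55039821e+02]), 'contact_force': array([-0.34881122, -0.40169662, -0.3200573 ]), 'moment': array([ 0.01493788,  0.06515594, -0.03095155]), 'gripper_width': 0.08772554590406996}
scene 458.6882229177149 [ 1.09802665 -0.12082022  0.95000147] [-0.47885268  0.14650211 -0.86558492] 0.9959505208333334
side 435.7845624002272 [0.30835885 0.61525263 0.79965574] [ 0.35617702 -0.6092894  -0.70845208] 0.996123046875
wrist 359.0210373380914 [ 0.22236407 -0.64091439  0.38397324] [ 0.23015845  0.10901382 -0.96702796] 0.969970703125
```

View pics/scene0.png

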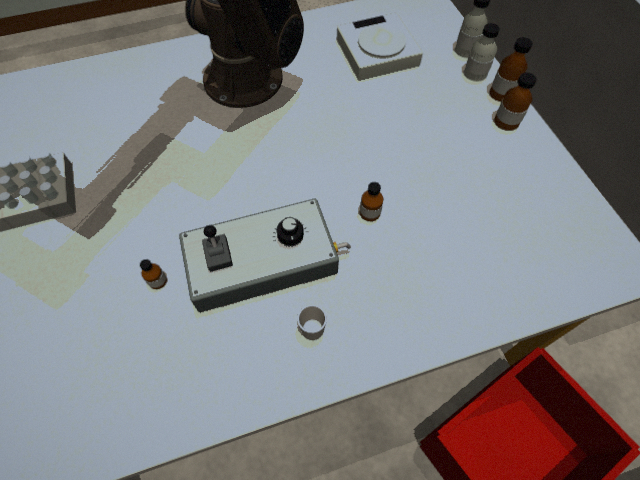

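View pics/side0.png

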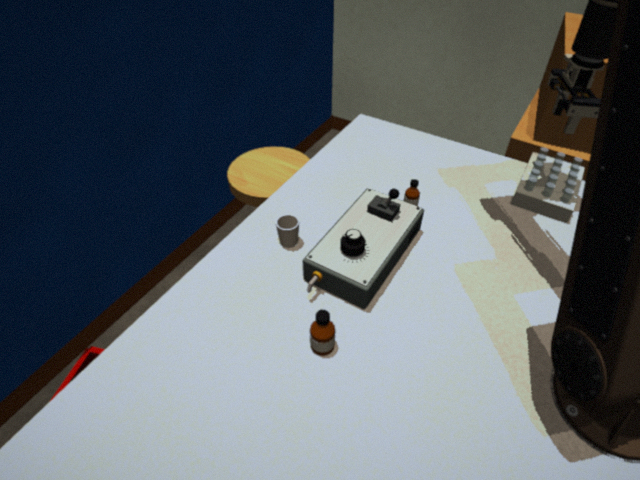

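The scene view shows the pump panel with corners near (180,233), (318,201), (337,262), (193,300), the double knob at (290,230) and the lever tip at (210,231). The bottles are at (371,203) and (153,275), and the beaker at (312,322). The side view agrees, with the knob at (353,242) and the lever at (393,194).

Run:
```python
from h import *
for n in ("scene","side"):
    c=cap(n); X=cloud(c); Z=X[...,2]
    m=((abs(Z-0.08)<0.006)&(X[...,0]>0.3)&(X[...,0]<0.9)&(abs(X[...,1])<0.5)).astype(np.uint8)
    k,l,st,ce=cv2.connectedComponentsWithStats(m); i=1+st[1:,4].argmax(); m=(l==i).astype(np.uint8)
    cn=max(cv2.findContours(m,0,1)[0],key=cv2.contourArea).reshape(-1,2)
    P=plane(c,cn,0.08)[:,:2]
    rc=cv2.minAreaRect((P*1000).astype(np.float32)); B=cv2.boxPoints(rc)
    print(n,'z',Z[l==i].mean(),'rect',rc,'\n',B)
    # direction: long side
    e=[B[1]-B[0],B[2]-B[1]]; e=max(e,key=np.linalg.norm); y=e/np.linalg.norm(e); y=y*np.sign(y[1]); x=np.array([y[1],-y[0]])
    C=np.array(rc[0]); kn=C+75*y; lv=C-85*y; print('yaw',np.degrees(np.arctan2(x[1],x[0])),'knob',kn,'leverbase',lv)
    # knob cloud
    for nm,lo,hi,cc,rad in (('dial',.120,.140,kn,40),('collar+dial',.09,.14,kn,40),('lever',.11,.17,lv,60)):
        q=X[(Z>lo)&(Z<hi)&(np.hypot(X[...,0]*1e3-cc[0],X[...,1]*1e3-cc[1])<rad)]
        if len(q): print(nm,len(q),q.mean(0),q.min(0),q.max(0))
    # bottles etc
    for nm,zc in (('obj',0.02),):
        m2=((Z>0.02)&(Z<0.2)&(X[...,0]>0.25)&(X[...,0]<0.95)&(abs(X[...,1])<0.6)).astype(np.uint8)
        k,l,st,ce=cv2.connectedComponentsWithStats(m2)
        for j in range(1,k):
            if st[j,4]>80: q=X[l==j]; print(j,st[j,4],np.median(q,0).round(3),q.min(0).round(3),q.max(0).round(3))
    p=proj(c,[kn[0]/1e3,kn[1]/1e3,.13])[0]; u,v=p.astype(int)
    cv2.imwrite(f'pics/{n}_k.png',cv2.resize(c['image'][v-40:v+40,u-40:u+40],(400,400),interpolation=cv2.INTER_CUBIC))
    print(p)
a=[cv2.imread(f'pics/{n}_k.png') for n in ('scene','side')]; cv2.imwrite('pics/k.png',np.hstack(a))
```

```text
scene z 0.0806446230157453 rect ((606.3302612304688, -102.69970703125), (316.5319519042969, 169.67840576171875), 88.83878326416016) 
 [[ 518.30115  -259.21387 ]
 [ 687.9447   -262.6525  ]
 [ 694.3594     53.814453]
 [ 524.7158     57.253082]]
yaw -1.1612059 knob [607.8501724  -27.71511078] leverbase [ 604.60769522 -187.68225098]
dial 236 [ 0.60718563 -0.02841485  0.13121253] [ 0.58683787 -0.04536456  0.1202591 ] [ 0.62288734 -0.01055454  0.13693415]
collar+dial 601 [ 0.61341608 -0.02973601  0.11782111] [ 0.57854273 -0.05630639  0.09006662] [0.63405858 0.0008529  0.13693415]
lever 297 [ 0.59376003 -0.18670047  0.13410078] [ 0.57157395 -0.2019457   0.11013423] [ 0.61477661 -0.17255087  0.16358734]
1 1943 [ 0.306 -0.54   0.052] [ 0.25 -0.6   0.02] [ 0.333 -0.498  0.091]
2 634 [0.57  0.176 0.07 ] [0.538 0.157 0.02 ] [0.585 0.207 0.116]
3 11681 [ 0.629 -0.107  0.081] [ 0.515 -0.264  0.02 ] [0.692 0.098 0.164]
4 479 [ 0.587 -0.332  0.059] [ 0.563 -0.355  0.02 ] [ 0.6   -0.314  0.095]
5 562 [ 0.783 -0.039  0.057] [ 0.765 -0.069  0.02 ] [ 0.823 -0.011  0.074]
[289.36271724 225.4017827 ]
side
[... 304 characters left out ...]
 -180.23985291]
dial 188 [ 0.6044816  -0.0227358   0.12924875] [ 0.58835805 -0.04487164  0.12044015] [ 0.62354992 -0.00695786  0.13449942]
collar+dial 536 [ 0.60141169 -0.01595868  0.11475141] [ 0.57695286 -0.05143125  0.09011676] [0.63295231 0.00359966 0.13449942]
lever 162 [ 0.58782631 -0.18117944  0.13629396] [ 0.56835858 -0.19916061  0.11014765] [ 0.61167635 -0.16997305  0.1615278 ]
1 957 [ 0.29 -0.52  0.05] [ 0.25 -0.6   0.02] [ 0.331 -0.494  0.088]
2 8467 [ 0.586 -0.049  0.079] [ 0.515 -0.346  0.02 ] [0.692 0.1   0.162]
3 564 [ 0.796 -0.037  0.052] [ 0.765 -0.07   0.021] [ 0.827 -0.008  0.073]
4 851 [0.552 0.197 0.069] [0.533 0.164 0.02 ] [0.584 0.213 0.112]
[352.71933815 236.05397515]
```

View pics/k.png

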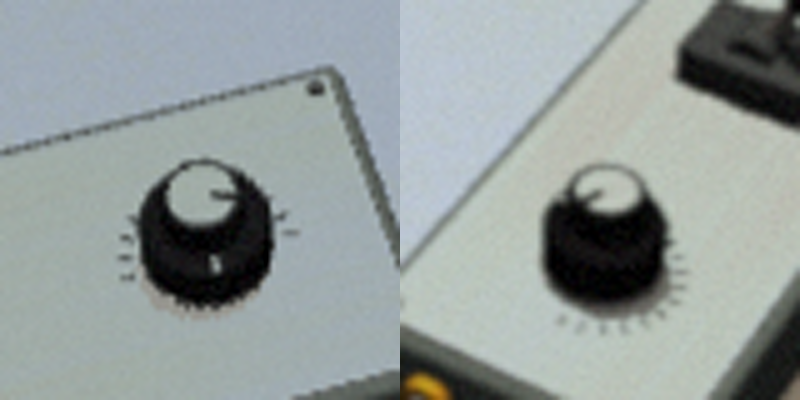

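Pump yaw is about -1.2°. The crops show the dial pointer and the metal collar mark. The two views put the knob about 6 mm apart, so I'll move over it and refine with the wrist camera.

Emit:
step_arm(
  increments=[
    {"tx":20,"ty":40,"tz":3,"az":4,"claw":1},
    {"tx":23,"ty":42,"az":4.5},
    {"tx":23,"ty":42,"az":4.5},
    {"tx":23,"ty":42,"az":4.5},
    {"tx":23,"ty":42,"az":4.5},
    {"tx":23,"ty":42,"az":4.5},
    {"tx":23,"ty":42,"az":4.5},
  ],
)

```text
$.increments[0]: bad value
```

Emit:
step_arm(
  increments=[
    {"tx":23,"ty":42,"az":4.5},
    {"tx":23,"ty":42,"az":4.5},
    {"tx":23,"ty":42,"az":4.5},
    {"tx":23,"ty":42,"az":4.5},
    {"tx":23,"ty":42,"az":4.5},
    {"tx":23,"ty":42,"az":4},
    {"tx":23,"ty":40,"az":2},
    {"tx":0},
    {"tx":0},
  ],
)

```text
$.increments[0]: bad value
```

Run:
```python
from h import *
s=r.get_state(); print(s['time_s'],s['tcp_pos'],s['eef_rot'],s['joints'],s['contact_force'],s['moment'])
out=[]
for n in ("scene","side","wrist"):
    c=cap(n); print(n,-c['R'].T@c['t'],c['R'][2]); cv2.imwrite(f'pics/{n}1.png',c['image'])
    np.savez(f'{n}1.npz',**{k:c[k] for k in c})
```

```text
0.25 [ 0.28485064 -0.61173112  0.24509931] [ 1.79954953e+02 -4.86072994e-03 -1.55033115e+02] [-4.85226554e+01  2.05708482e+01  6.61170037e-01 -8.65674780e-03
 -7.01348931e+01 -1.65075172e+01] [-0.27931079  0.13901578  0.28169001] [0.01936466 0.00671767 0.02935822]
scene [ 1.09802665 -0.12082022  0.95000147] [-0.47885268  0.14650211 -0.86558492]
side [0.30835885 0.61525263 0.79965574] [ 0.35617702 -0.6092894  -0.70845208]
wrist [ 0.22241965 -0.64105356  0.38458684] [ 0.23068233  0.10810578 -0.96700507]
```

View pics/wrist1.png

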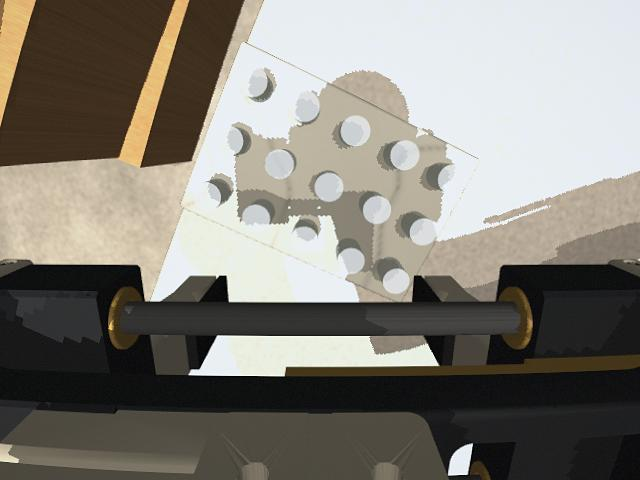

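The arm hasn't moved: the rows were refused, and they probably need all seven keys. The wrist view shows the vial rack and, at the bottom, the fingers.

Emit:
step_arm(
  increments=[
    {"tx":20,"ty":40,"tz":3,"ax":0,"ay":0,"az":4,"claw":1},
    {"tx":23,"ty":42,"tz":0,"ax":0,"ay":0,"az":4.5,"claw":1},
    {"tx":23,"ty":42,"tz":0,"ax":0,"ay":0,"az":4.5,"claw":1},
    {"tx":23,"ty":42,"tz":0,"ax":0,"ay":0,"az":4.5,"claw":1},
    {"tx":23,"ty":42,"tz":0,"ax":0,"ay":0,"az":4.5,"claw":1},
    {"tx":23,"ty":42,"tz":0,"ax":0,"ay":0,"az":4.5,"claw":1},
    {"tx":23,"ty":42,"tz":0,"ax":0,"ay":0,"az":4.5,"claw":1},
  ],
)

```text
time_s: 1.1
tcp_pos: [0.4435, -0.3181, 0.2489]
eef_rot: [-180.0, 0.0, -123.8]
contact_force: [2.0, -1.0, 0.4]
gripper_width: 0.0878
```

Emit:
step_arm(
  increments=[
    {"tx":23,"ty":42,"tz":0,"ax":0,"ay":0,"az":4.5,"claw":1},
    {"tx":23,"ty":42,"tz":0,"ax":0,"ay":0,"az":4.5,"claw":1},
    {"tx":23,"ty":42,"tz":0,"ax":0,"ay":0,"az":4.5,"claw":1},
    {"tx":23,"ty":42,"tz":0,"ax":0,"ay":0,"az":4.5,"claw":1},
    {"tx":23,"ty":42,"tz":0,"ax":0,"ay":0,"az":4.5,"claw":1},
    {"tx":23,"ty":42,"tz":0,"ax":0,"ay":0,"az":4,"claw":1},
    {"tx":23,"ty":40,"tz":0,"ax":0,"ay":0,"az":2,"claw":1},
    {"tx":0,"ty":0,"tz":0,"ax":0,"ay":0,"az":0,"claw":1},
    {"tx":0,"ty":0,"tz":0,"ax":0,"ay":0,"az":0,"claw":1},
  ],
)

```text
time_s: 2.0
tcp_pos: [0.6041, -0.0268, 0.2481]
eef_rot: [180.0, -0.0, -95.4]
contact_force: [0.9, -0.4, -0.7]
gripper_width: 0.0875
```

Run:
```python
from h import *
s=r.get_state(); print(s['time_s'],s['tcp_pos'],s['eef_rot'],s['joints'],s['contact_force'],s['moment'])
for n in ("scene","side","wrist"):
    c=cap(n); print(n,-c['R'].T@c['t'],c['R'][2]); cv2.imwrite(f'pics/{n}1.png',c['image'])
    np.savez(f'{n}1.npz',**{k:c[k] for k in c})
```

```text
2.0 [ 0.60408759 -0.02680216  0.24808748] [ 1.79952331e+02 -1.52849631e-02 -9.54278117e+01] [ 1.59507673e+01  1.39197076e+01 -8.33736102e+00 -3.39519810e-03
 -6.77928919e+01 -2.13773008e+01] [ 0.87784557 -0.4351105  -0.65433848] [-0.03056634  0.15176175  0.01435843]
scene [ 1.09802665 -0.12082022  0.95000147] [-0.47885268  0.14650211 -0.86558492]
side [0.30835885 0.61525263 0.79965574] [ 0.35617702 -0.6092894  -0.70845208]
wrist [ 0.5962223  -0.09659819  0.38776066] [ 0.02481207  0.25341694 -0.96703889]
```

View pics/wrist1.png

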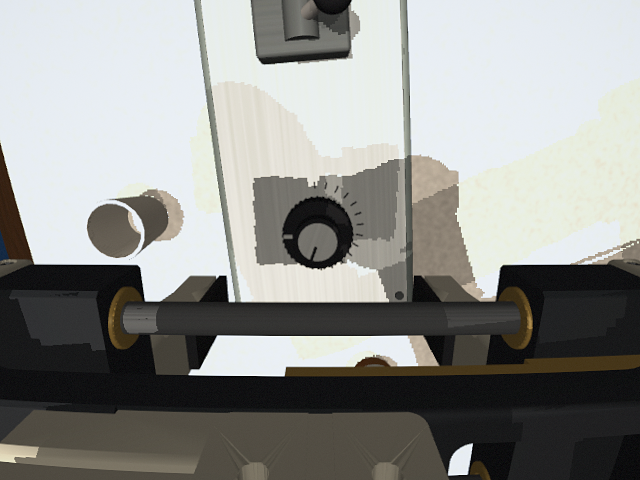

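The wrist view shows the knob clearly: dial face near (317,240), collar mark at (287,237), pointer towards (314,258), lever tip at (335,3). I'll fit the face in all three views.

```bash
cat >> h.py <<'E'
def face(c,img,guess,rmax,thr=None):
    g=cv2.cvtColor(img,6); u,v=map(int,guess); R=rmax
    w=cv2.resize(g[v-R:v+R+1,u-R:u+R+1],None,fx=8,fy=8,interpolation=cv2.INTER_CUBIC)
    t,b=cv2.threshold(w,0,255,8) if thr is None else cv2.threshold(w,thr,255,0)
    best=None
    for q in cv2.findContours(cv2.morphologyEx(b,cv2.MORPH_CLOSE,np.ones((15,15))),cv2.RETR_LIST,1)[0]:
        if cv2.contourArea(q)>300 and cv2.pointPolygonTest(q,(R*8+4,R*8+4),False)>0:
            if best is None or cv2.contourArea(q)<cv2.contourArea(best): best=q
    q=cv2.convexHull(best).reshape(-1,2); uv=(q+.5)/8-.5+[u-R,v-R]
    P=plane(c,uv,0.1315)[:,:2]*1e3; (x,y),rad=cv2.minEnclosingCircle(P.astype(np.float32)); e=cv2.fitEllipse(P.astype(np.float32))
    return e,cv2.fitEllipse(uv.astype(np.float32))[0]
E
python3 - <<'E'
from h import *
for n,f,g,R in (('wrist','wrist1',(317,240),28),('scene','scene0',(290,224),11),('side','side0',(352,236),10)):
    c=np.load(n+'1.npz'); im=cv2.imread(f'pics/{f}.png')
    try: print(n,face(c,im,g,R))
    except Exception as e: print(n,e)
c=np.load('wrist1.npz')
print('mark',plane(c,[[287,237]],.112),'ptr',plane(c,[[314,258]],.132),'levertip',plane(c,[[335,3]],.158))
# panel edges: dark border pixels by row
g=cv2.cvtColor(c['image'],6).astype(int)
for v in (100,150,250,290):
    for lo,hi in ((190,245),(385,430)):
        row=cv2.GaussianBlur(g.astype(np.float32),(3,3),0)[v,lo:hi]; print(v,lo+int(row.argmin()),row.min(),plane(c,[[lo+int(row.argmin()),v]],.08)[0].round(4))
X=cloud(c); Z=X[...,2]; m=(Z>.105)&(Z<.137)&(np.hypot(X[...,0]-.605,X[...,1]+.027)<.045)
q=X[m]; print('wrist depth knob',q.min(0),q.max(0)); q=q[q[:,2]>.127]; print(len(q),q.mean(0),q.min(0),q.max(0))
E
```

```text
wrist (((604.908935546875, -28.071369171142578), (29.100452423095703, 29.283897399902344), 160.8350067138672), (317.15936279296875, 241.8271942138672))
scene (((590.3884887695312, -20.959915161132812), (53.299964904785156, 58.54477310180664), 79.52143859863281), (290.04498291015625, 217.60520935058594))
side (((612.5897216796875, -33.225364685058594), (48.577964782714844, 65.76160430908203), 127.43872833251953), (351.71551513671875, 230.7643280029297))
mark [[ 0.62895581 -0.02934484  0.112     ]] ptr [[ 0.60845699 -0.01619743  0.132     ]] levertip [[ 0.57961287 -0.17654971  0.158     ]]
100 208 120.25 [ 0.6834 -0.1424  0.08  ]
100 408 117.3125 [ 0.5212 -0.1263  0.08  ]
150 215 120.8125 [ 0.684  -0.1022  0.08  ]
150 409 131.875 [ 0.5222 -0.0863  0.08  ]
250 229 133.0625 [ 0.6861 -0.0147  0.08  ]
250 410 77.0625 [0.5245 0.0011 0.08  ]
290 225 8.75 [0.6961 0.0231 0.08  ]
290 416 10.0625 [0.5202 0.0403 0.08  ]
wrist depth knob [ 0.57704187 -0.05641045  0.10509117] [0.63383002 0.00072086 0.1340921 ]
1765 [ 0.60506594 -0.02883175  0.13172226] [ 0.58769176 -0.04568685  0.12701089] [ 0.62289479 -0.01042506  0.1340921 ]
```

The wrist fit gives a 29 mm round face centred at (604.9, -28.1). The depth extents of the dial and collar and the panel midline agree within 0.5 mm, and the mark radius comes out at 24.1 mm. I'll go down around the collar.

Emit:
step_arm(
  increments=[
    {"tx":1,"ty":-1,"tz":-40,"ax":0,"ay":0,"az":0,"claw":1},
    {"tx":0,"ty":0,"tz":-40,"ax":0,"ay":0,"az":0,"claw":1},
    {"tx":0,"ty":0,"tz":-35,"ax":0,"ay":0,"az":0,"claw":1},
    {"tx":0,"ty":0,"tz":-20,"ax":0,"ay":0,"az":0,"claw":1},
    {"tx":0,"ty":0,"tz":-10,"ax":0,"ay":0,"az":0,"claw":1},
    {"tx":0,"ty":0,"tz":0,"ax":0,"ay":0,"az":0,"claw":0.5},
    {"tx":0,"ty":0,"tz":0,"ax":0,"ay":0,"az":0,"claw":0.5},
    {"tx":0,"ty":0,"tz":0,"ax":0,"ay":0,"az":0,"claw":0.5},
  ],
  newtons=8,
)

```text
time_s: 2.95
tcp_pos: [0.6059, -0.029, 0.1052]
eef_rot: [-179.9, 0.0, -95.5]
contact_force: [-0.4, -0.1, 0.9]
gripper_width: 0.0694
```

```bash
cat >> h.py <<'E'
def rd(n=4):
    S=[]
    for i in range(n): S.append(r.get_state()); optics.capture('side')
    f=lambda k:np.array([s[k] for s in S])
    s=S[-1]; print('t',s['time_s'],'tcp',s['tcp_pos'].round(4),'rot',np.round(s['eef_rot'],2),'w',round(s['gripper_width'],4),'j6',round(s['joints'][5],1),
     '\nF',f('contact_force').mean(0).round(2),'M',f('moment').mean(0).round(3),'Mz sd',f('moment')[:,2].std().round(3),'tau6',f('joint_torque')[:,5].mean().round(3))
E
python3 -c "
from h import *
rd(6)
c=cap('wrist');cv2.imwrite('pics/w2.png',c['image'])"
```

```text
t 3.2 tcp [ 0.6052 -0.0288  0.1042] rot [-1.7994e+02  2.0000e-02 -9.5530e+01] w 0.066 j6 -21.3 
F [-0.04  0.12  0.04] M [ 0.03   0.098 -0.014] Mz sd 0.035 tau6 0.0
```

View pics/w2.png

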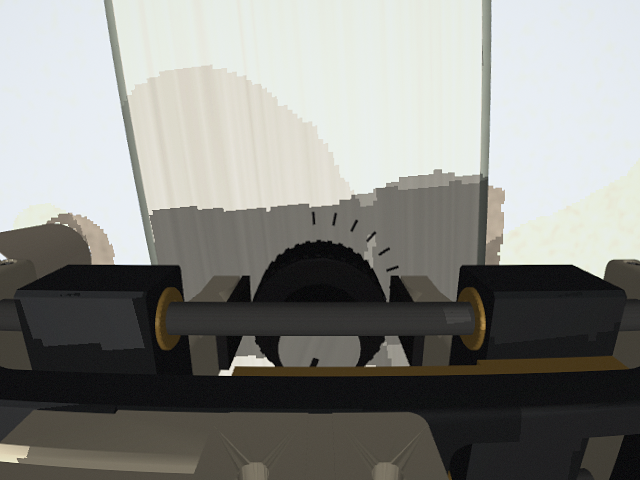

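The knob is centred between the open pads (pads at columns 240 and 400, collar 253–388). Closing gently first to check centring, then gripping.

Emit:
step_arm(
  increments=[
    {"tx":0,"ty":0,"tz":0,"ax":0,"ay":0,"az":0,"claw":0.2},
    {"tx":0,"ty":0,"tz":0,"ax":0,"ay":0,"az":0,"claw":0.2},
    {"tx":0,"ty":0,"tz":0,"ax":0,"ay":0,"az":0,"claw":0},
    {"tx":0,"ty":0,"tz":0,"ax":0,"ay":0,"az":0,"claw":0},
  ],
  newtons=8,
)

```text
time_s: 3.7
tcp_pos: [0.6054, -0.0289, 0.1037]
eef_rot: [-180.0, 0.0, -95.5]
contact_force: [2.0, -0.5, 0.9]
gripper_width: 0.0557
```

```bash
python3 -c "
from h import *
rd(4)"
```

```text
t 3.85 tcp [ 0.6054 -0.0289  0.1037] rot [-1.7995e+02  1.0000e-02 -9.5530e+01] w 0.0558 j6 -21.3 
F [ 2.98 -0.96 -0.4 ] M [-0.244 -0.842 -0.039] Mz sd 0.012 tau6 0.044
```

Emit:
step_arm(
  increments=[
    {"tx":0,"ty":0,"tz":0,"ax":0,"ay":0,"az":0,"claw":-1},
    {"tx":0,"ty":0,"tz":0,"ax":0,"ay":0,"az":0,"claw":-1},
  ],
  newtons=45,
)

```text
time_s: 4.1
tcp_pos: [0.6054, -0.0289, 0.1037]
eef_rot: [-180.0, 0.0, -95.5]
contact_force: [4.4, -1.0, -1.0]
gripper_width: 0.0552
```

```bash
python3 -c "
from h import *
rd(8)"
```

```text
t 4.45 tcp [ 0.6053 -0.0289  0.1037] rot [-1.7995e+02  1.0000e-02 -9.5530e+01] w 0.0551 j6 -21.3 
F [ 4.71 -1.27 -1.95] M [-0.414 -1.577 -0.073] Mz sd 0.039 tau6 0.069
```

Emit:
step_arm(
  increments=[
    {"tx":0.5,"ty":0,"tz":0,"ax":0,"ay":0,"az":-3,"claw":-1},
    {"tx":0,"ty":0,"tz":0,"ax":0,"ay":0,"az":-3,"claw":-1},
    {"tx":0,"ty":0,"tz":0,"ax":0,"ay":0,"az":-3,"claw":-1},
    {"tx":0,"ty":0,"tz":0,"ax":0,"ay":0,"az":-3,"claw":-1},
  ],
)

```text
time_s: 4.9
tcp_pos: [0.6052, -0.0289, 0.1037]
eef_rot: [180.0, -0.0, -107.6]
contact_force: [3.0, 0.2, -0.6]
gripper_width: 0.0551
```

```bash
cat >> h.py <<'E'
def tq(n=6):
    S=[]
    for i in range(n): S.append(r.get_state()); optics.capture('side')
    s=S[-1]; mz=[x['moment'][2] for x in S]; t6=[x['joint_torque'][5] for x in S]
    print('t',s['time_s'],'yaw',round(s['eef_rot'][2],2),'tcp',(s['tcp_pos']*1e3).round(1),'w',round(s['gripper_width']*1e3,2),'F',np.mean([x['contact_force'] for x in S],0).round(1),
     '\n Mz %.3f'%np.mean(mz),np.round(mz,3),' tau6 %.3f'%np.mean(t6),np.round(t6,3))
E
python3 -c "
from h import *
tq()"
```

```text
t 5.15 yaw -107.47 tcp [605.2 -28.8 103.7] w 55.19 F [2.4 0.  0.8] 
 Mz -0.131 [ 0.277 -0.048 -0.255 -0.293 -0.294 -0.174]  tau6 0.175 [ 0.584  0.514 -0.41  -0.031  0.178  0.216]
```

Emit:
step_arm(
  increments=[
    {"tx":0,"ty":0,"tz":0,"ax":0,"ay":0,"az":-2,"claw":-1},
    {"tx":0,"ty":0,"tz":0,"ax":0,"ay":0,"az":-2,"claw":-1},
  ],
)

```text
time_s: 5.4
tcp_pos: [0.6052, -0.0288, 0.1036]
eef_rot: [180.0, -0.0, -111.5]
contact_force: [0.5, 0.3, 2.2]
gripper_width: 0.0551
```

```bash
python3 -c "
from h import *
tq()"
```

```text
t 5.65 yaw -111.48 tcp [605.1 -28.9 103.6] w 54.98 F [0.3 0.7 2.8] 
 Mz -0.083 [ 0.282  0.047 -0.268 -0.205 -0.197 -0.159]  tau6 0.145 [ 0.335  0.23  -0.217  0.11   0.214  0.196]
```

While turning, Mz reads about 0.28, which matches free running. After a stop it rings and reverses. So I'll turn continuously and read once at the end of each call, with no camera pauses.

Create q.py:
```python
from plant import r
s=r.get_state(); print('t %.2f yaw %.2f Mz %.3f tau6 %.3f w %.4f'%(s['time_s'],s['eef_rot'][2],s['moment'][2],s['joint_torque'][5],s['gripper_width']),s['contact_force'].round(1),(s['tcp_pos']*1e3).round(1))
```

```text
(no output)
```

Emit:
step_arm(
  increments=[
    {"tx":0,"ty":0,"tz":0,"ax":0,"ay":0,"az":-2,"claw":-1},
    {"tx":0,"ty":0,"tz":0,"ax":0,"ay":0,"az":-2,"claw":-1},
  ],
)

```text
time_s: 5.9
tcp_pos: [0.6051, -0.0288, 0.1036]
eef_rot: [180.0, -0.0, -115.5]
contact_force: [-1.1, 2.2, 3.4]
gripper_width: 0.0552
```

```bash
python3 q.py
```

```text
t 5.90 yaw -115.52 Mz 0.245 tau6 0.333 w 0.0552 [-1.1  2.2  3.4] [605.1 -28.8 103.6]
```

Emit:
step_arm(
  increments=[
    {"tx":0,"ty":0,"tz":0,"ax":0,"ay":0,"az":-2,"claw":-1},
  ],
)

```text
time_s: 6.0
tcp_pos: [0.605, -0.0288, 0.1036]
eef_rot: [180.0, -0.0, -117.5]
contact_force: [-1.4, 1.0, 4.2]
gripper_width: 0.0553
```

```bash
python3 q.py
```

```text
t 6.00 yaw -117.53 Mz 0.253 tau6 0.294 w 0.0553 [-1.4  1.   4.2] [605.  -28.8 103.6]
```

Emit:
step_arm(
  increments=[
    {"tx":0,"ty":0,"tz":0,"ax":0,"ay":0,"az":-2,"claw":-1},
  ],
)

```text
time_s: 6.1
tcp_pos: [0.605, -0.0288, 0.1036]
eef_rot: [180.0, -0.0, -119.5]
contact_force: [-1.8, 1.9, 4.8]
gripper_width: 0.0554
```

```bash
python3 q.py
```

```text
t 6.10 yaw -119.52 Mz 0.277 tau6 0.292 w 0.0554 [-1.8  1.9  4.8] [605.  -28.8 103.6]
```

Emit:
step_arm(
  increments=[
    {"tx":0,"ty":0,"tz":0,"ax":0,"ay":0,"az":-2,"claw":-1},
  ],
)

```text
time_s: 6.2
tcp_pos: [0.605, -0.0288, 0.1036]
eef_rot: [180.0, -0.0, -121.5]
contact_force: [-1.1, 1.6, 3.9]
gripper_width: 0.0553
```

```bash
python3 q.py
```

```text
t 6.20 yaw -121.52 Mz 0.268 tau6 0.292 w 0.0553 [-1.1  1.6  3.9] [605.  -28.8 103.6]
```

Joint torque τ6 is very clean at 0.292, so contact with the seal will show within about 1°. Continuing at 10° per look.

Emit:
step_arm(
  increments=[
    {"tx":0,"ty":0,"tz":0,"ax":0,"ay":0,"az":-2,"claw":-1},
    {"tx":0,"ty":0,"tz":0,"ax":0,"ay":0,"az":-2,"claw":-1},
    {"tx":0,"ty":0,"tz":0,"ax":0,"ay":0,"az":-2,"claw":-1},
  ],
)

```text
time_s: 6.5
tcp_pos: [0.6049, -0.0287, 0.1036]
eef_rot: [180.0, -0.0, -127.5]
contact_force: [-1.6, 1.5, 4.7]
gripper_width: 0.0555
```

```bash
python3 q.py
```

```text
t 6.50 yaw -127.53 Mz 0.237 tau6 0.291 w 0.0555 [-1.6  1.5  4.7] [604.9 -28.7 103.6]
```

Emit:
step_arm(
  increments=[
    {"tx":0,"ty":0,"tz":0,"ax":0,"ay":0,"az":-2,"claw":-1},
    {"tx":0,"ty":0,"tz":0,"ax":0,"ay":0,"az":-2,"claw":-1},
  ],
)

```text
time_s: 6.7
tcp_pos: [0.6049, -0.0287, 0.1036]
eef_rot: [180.0, -0.0, -131.5]
contact_force: [-1.5, 2.6, 5.4]
gripper_width: 0.0552
```

```bash
python3 q.py
```

```text
t 6.70 yaw -131.53 Mz 0.250 tau6 0.291 w 0.0552 [-1.5  2.6  5.4] [604.9 -28.7 103.6]
```

Emit:
step_arm(
  increments=[
    {"tx":0,"ty":0,"tz":0,"ax":0,"ay":0,"az":-2,"claw":-1},
    {"tx":0,"ty":0,"tz":0,"ax":0,"ay":0,"az":-2,"claw":-1},
    {"tx":0,"ty":0,"tz":0,"ax":0,"ay":0,"az":-2,"claw":-1},
  ],
)

```text
time_s: 7.0
tcp_pos: [0.6048, -0.0286, 0.1036]
eef_rot: [180.0, -0.0, -137.5]
contact_force: [-1.5, 3.1, 5.2]
gripper_width: 0.0551
```

```bash
python3 q.py
```

```text
t 7.00 yaw -137.53 Mz 0.265 tau6 0.291 w 0.0551 [-1.5  3.1  5.2] [604.8 -28.6 103.6]
```

Emit:
step_arm(
  increments=[
    {"tx":0,"ty":0,"tz":0,"ax":0,"ay":0,"az":-2,"claw":-1},
    {"tx":0,"ty":0,"tz":0,"ax":0,"ay":0,"az":-2,"claw":-1},
  ],
)

```text
time_s: 7.2
tcp_pos: [0.6048, -0.0286, 0.1036]
eef_rot: [180.0, -0.0, -141.5]
contact_force: [-2.5, 3.8, 5.6]
gripper_width: 0.055
```

```bash
python3 q.py
```

```text
t 7.20 yaw -141.53 Mz 0.295 tau6 0.290 w 0.0550 [-2.5  3.8  5.6] [604.8 -28.6 103.6]
```

Emit:
step_arm(
  increments=[
    {"tx":0,"ty":0,"tz":0,"ax":0,"ay":0,"az":-2,"claw":-1},
    {"tx":0,"ty":0,"tz":0,"ax":0,"ay":0,"az":-2,"claw":-1},
    {"tx":0,"ty":0,"tz":0,"ax":0,"ay":0,"az":-2,"claw":-1},
  ],
)

```text
time_s: 7.5
tcp_pos: [0.6047, -0.0285, 0.1036]
eef_rot: [180.0, -0.0, -147.5]
contact_force: [-2.3, 2.9, 5.5]
gripper_width: 0.0552
```

```bash
python3 q.py
```

```text
t 7.50 yaw -147.53 Mz 0.280 tau6 0.290 w 0.0552 [-2.3  2.9  5.5] [604.7 -28.5 103.6]
```

Emit:
step_arm(
  increments=[
    {"tx":0,"ty":0,"tz":0,"ax":0,"ay":0,"az":-2,"claw":-1},
    {"tx":0,"ty":0,"tz":0,"ax":0,"ay":0,"az":-2,"claw":-1},
  ],
)

```text
time_s: 7.7
tcp_pos: [0.6047, -0.0284, 0.1036]
eef_rot: [179.9, -0.0, -151.5]
contact_force: [-3.1, 3.7, 4.8]
gripper_width: 0.0556
```

```bash
python3 q.py
```

```text
t 7.70 yaw -151.53 Mz 0.274 tau6 0.289 w 0.0556 [-3.1  3.7  4.8] [604.7 -28.4 103.6]
```

Emit:
step_arm(
  increments=[
    {"tx":0,"ty":0,"tz":0,"ax":0,"ay":0,"az":-2,"claw":-1},
    {"tx":0,"ty":0,"tz":0,"ax":0,"ay":0,"az":-2,"claw":-1},
    {"tx":0,"ty":0,"tz":0,"ax":0,"ay":0,"az":-2,"claw":-1},
  ],
)

```text
time_s: 8.0
tcp_pos: [0.6047, -0.0283, 0.1036]
eef_rot: [179.9, -0.0, -157.5]
contact_force: [-3.1, 5.3, 5.8]
gripper_width: 0.0555
```

```bash
python3 q.py
```

```text
t 8.00 yaw -157.53 Mz 0.273 tau6 0.278 w 0.0555 [-3.1  5.3  5.8] [604.7 -28.3 103.6]
```

Emit:
step_arm(
  increments=[
    {"tx":0,"ty":0,"tz":0,"ax":0,"ay":0,"az":-2,"claw":-1},
    {"tx":0,"ty":0,"tz":0,"ax":0,"ay":0,"az":-2,"claw":-1},
  ],
)

```text
time_s: 8.2
tcp_pos: [0.6047, -0.0283, 0.1036]
eef_rot: [179.9, -0.1, -161.5]
contact_force: [-3.4, 5.4, 6.6]
gripper_width: 0.0553
```

```bash
python3 q.py
```

```text
t 8.20 yaw -161.53 Mz 0.324 tau6 0.234 w 0.0553 [-3.4  5.4  6.6] [604.7 -28.3 103.6]
```

τ6 carries a constant ~0.56 from the moving joint (τ6 + Mz ≈ 0.56 throughout), so its drop from 0.29 to 0.234 is the load rising. Mz at 0.324 agrees. The seal was met near yaw -157, so squeeze is now about 0.07 rad; the target is ~0.17 rad, in small steps.

Emit:
step_arm(
  increments=[
    {"tx":0,"ty":0,"tz":0,"ax":0,"ay":0,"az":-2,"claw":-1},
  ],
)

```text
time_s: 8.3
tcp_pos: [0.6047, -0.0282, 0.1036]
eef_rot: [179.9, -0.1, -163.5]
contact_force: [-4.0, 4.6, 5.7]
gripper_width: 0.0555
```

```bash
python3 q.py
```

```text
t 8.30 yaw -163.52 Mz 0.378 tau6 0.211 w 0.0555 [-4.   4.6  5.7] [604.7 -28.2 103.6]
```

Emit:
step_arm(
  increments=[
    {"tx":0,"ty":0,"tz":0,"ax":0,"ay":0,"az":-2,"claw":-1},
  ],
)

```text
time_s: 8.4
tcp_pos: [0.6047, -0.0282, 0.1036]
eef_rot: [179.9, -0.1, -165.5]
contact_force: [-4.1, 5.5, 6.1]
gripper_width: 0.0554
```

```bash
python3 q.py
```

```text
t 8.40 yaw -165.52 Mz 0.364 tau6 0.188 w 0.0554 [-4.1  5.5  6.1] [604.7 -28.2 103.6]
```

Emit:
step_arm(
  increments=[
    {"tx":0,"ty":0,"tz":0,"ax":0,"ay":0,"az":-1.2,"claw":-1},
    {"tx":0,"ty":0,"tz":0,"ax":0,"ay":0,"az":-0.8,"claw":-1},
  ],
)

```text
time_s: 8.6
tcp_pos: [0.6047, -0.0282, 0.1036]
eef_rot: [179.9, -0.1, -167.5]
contact_force: [-2.4, 5.0, 5.3]
gripper_width: 0.055
```

```bash
python3 q.py
```

```text
t 8.60 yaw -167.48 Mz 0.378 tau6 -0.284 w 0.0550 [-2.4  5.   5.3] [604.7 -28.2 103.6]
```

Emit:
step_arm(
  increments=[
    {"tx":0,"ty":0,"tz":0,"ax":0,"ay":0,"az":-0.5,"claw":-1},
    {"tx":0,"ty":0,"tz":0,"ax":0,"ay":0,"az":0,"claw":-1},
    {"tx":0,"ty":0,"tz":0,"ax":0,"ay":0,"az":0,"claw":-1},
  ],
)

```text
time_s: 8.9
tcp_pos: [0.6046, -0.0282, 0.1036]
eef_rot: [179.9, -0.1, -168.0]
contact_force: [-3.0, 5.9, 6.4]
gripper_width: 0.0555
```

```bash
python3 -c "
from h import *
tq(6)"
```

```text
t 9.15 yaw -167.95 tcp [604.7 -28.2 103.6] w 55.35 F [-3.3  5.6  5.7] 
 Mz 0.227 [0.25  0.236 0.159 0.253 0.23  0.237]  tau6 -0.224 [-0.223 -0.223 -0.224 -0.224 -0.224 -0.224]
```

Snug: the load is about 0.13 N m above free running, and yaw is 11° (0.19 rad) past contact, so both are inside the window. Releasing and lifting for a look.

Emit:
step_arm(
  increments=[
    {"tx":0,"ty":0,"tz":0,"ax":0,"ay":0,"az":0,"claw":0.4},
    {"tx":0,"ty":0,"tz":0,"ax":0,"ay":0,"az":0,"claw":0.7},
    {"tx":0,"ty":0,"tz":0,"ax":0,"ay":0,"az":0,"claw":0.8},
    {"tx":0,"ty":0,"tz":0,"ax":0,"ay":0,"az":0,"claw":0.8},
    {"tx":0,"ty":0,"tz":10,"ax":0,"ay":0,"az":0,"claw":0.8},
    {"tx":0,"ty":0,"tz":30,"ax":0,"ay":0,"az":0,"claw":0.8},
    {"tx":0,"ty":0,"tz":45,"ax":0,"ay":0,"az":0,"claw":0.8},
    {"tx":0,"ty":0,"tz":45,"ax":0,"ay":0,"az":0,"claw":0.8},
    {"tx":0,"ty":0,"tz":15,"ax":0,"ay":0,"az":0,"claw":0.8},
    {"tx":0,"ty":0,"tz":0,"ax":0,"ay":0,"az":0,"claw":0.8},
  ],
)

```text
time_s: 10.2
tcp_pos: [0.6068, -0.0289, 0.2529]
eef_rot: [-180.0, 0.4, -168.0]
contact_force: [-0.4, 0.3, -0.5]
gripper_width: 0.0788
```

Run:
```python
from h import *
tq(2)
for n in ("scene","wrist"):
    c=cap(n); cv2.imwrite(f'pics/{n}3.png',c['image']); np.savez(f'{n}3.npz',**c)
    if n=='wrist': print(proj(c,[[.605,-.028,.1315]]))
```

```text
t 10.25 yaw -168.03 tcp [605.9 -28.8 250.6] w 79.01 F [-0.3  0.3 -0.8] 
 Mz -0.016 [-0.034  0.002]  tau6 0.000 [-0.002  0.002]
[[321.20694989 242.78014123]]
```

View pics/wrist3.png

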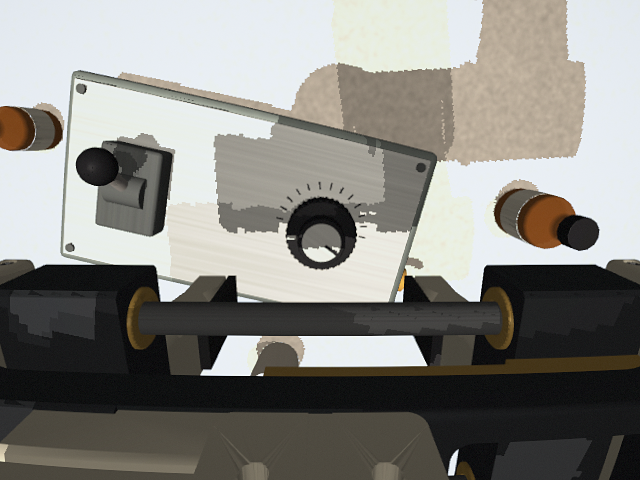

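The wrist view shows the dial face at (322,242) with its pointer to (335,252), and the lever ball at (97,166) leaning to the front. Next I'll compare the pointer and mark angles before and after, and measure the lever.

Run:
```python
from h import *
for f,g in (('wrist1',(317,240)),('wrist3',(321,242))):
    c=np.load(f+'.npz'); e,_=face(c,c['image'],g,28); C=np.array(e[0])
    def polar(z,C):
        # resample a top view at height z, 0.1 mm px
        n=300; a=(np.arange(n)-150)*.2e-3; yy,xx=np.meshgrid(a,a,indexing='ij')
        W=np.c_[(C[0]/1e3+xx).ravel(),(C[1]/1e3+yy).ravel(),np.full(n*n,z)]
        p=proj(c,W).astype(np.float32).reshape(n,n,2)
        return cv2.remap(cv2.cvtColor(c['image'],6),p[...,0],p[...,1],cv2.INTER_LINEAR),xx*1e3,yy*1e3
    G,x,y=polar(.1315,C); R=np.hypot(x,y)
    m=(R>6)&(R<13); d=np.clip(np.median(G[m])-G.astype(float)-25,0,None)*m
    print(f,C.round(1),e[1],'ptr ang',np.degrees(np.arctan2((d*y).sum(),(d*x).sum())).round(2))
    G,x,y=polar(.112,C); R=np.hypot(x,y); m=(R>21.5)&(R<25.5); b=np.clip(G.astype(float)-90,0,None)*m
    a=np.degrees(np.arctan2(y,x)); h,_=np.histogram(a,72,(-180,180),weights=b); k=h.argmax(); c0=-177.5+5*k
    w=b*(abs((a-c0+180)%360-180)<9); print(' mark ang',(np.degrees(np.arctan2((w*y).sum(),(w*x).sum()))).round(2), [(int(-177.5+5*i),int(h[i])) for i in np.argsort(h)[::-1][:5]])
c=np.load('wrist3.npz'); X=cloud(c); Z=X[...,2]
m=(Z>.142)&(np.hypot(X[...,0]-.585,X[...,1]+.185)<.06); q=X[m]; print('ball',m.sum(),q.min(0).round(4),q.max(0).round(4),q.mean(0).round(4))
m=(Z>.1)&(np.hypot(X[...,0]-.6,X[...,1]+.187)<.06); 
for lo in np.arange(.085,.17,.01):
    q=X[(Z>lo)&(Z<lo+.01)&(np.hypot(X[...,0]-.6,X[...,1]+.187)<.06)]
    if len(q): print(lo.round(3),len(q),q.min(0).round(4),q.max(0).round(4))
```

```text
wrist1 [604.9 -28.1] (29.100452423095703, 29.283897399902344) ptr ang 65.12
 mark ang -4.07 [(-2, 3340), (-7, 1376), (177, 0), (172, 0), (157, 0)]Traceback (most recent call last):
  File "<stdin>", line 3, in <module>
  File "h.py", line 25, in face
    q=cv2.convexHull(best).reshape(-1,2); uv=(q+.5)/8-.5+[u-R,v-R]
      ~~~~~~~~~~~~~~^^^^^^
cv2.error: OpenCV(4.12.0) /io/opencv/modules/imgproc/src/convhull.cpp:143: error: (-215:Assertion failed) total >= 0 && (depth == CV_32F || depth == CV_32S) in function 'convexHull'
```

```bash
cat > m.py <<'E'
from h import *
def top(c,z,C):
    n=300; a=(np.arange(n)-150)*.2e-3; yy,xx=np.meshgrid(a,a,indexing='ij')
    W=np.c_[(C[0]/1e3+xx).ravel(),(C[1]/1e3+yy).ravel(),np.full(n*n,z)]
    p=proj(c,W).astype(np.float32).reshape(n,n,2)
    return cv2.remap(cv2.cvtColor(c['image'],6),p[...,0],p[...,1],cv2.INTER_LINEAR),xx*1e3,yy*1e3
def angles(c,C):
    G,x,y=top(c,.1315,C); b=cv2.threshold(G,60,255,0)[1]; b[np.hypot(x,y)>17]=0
    q=cv2.convexHull(max(cv2.findContours(b,0,1)[0],key=cv2.contourArea)); (u,v),rad=cv2.minEnclosingCircle(q)
    C=np.array([C[0]+(u-150)*.2,C[1]+(v-150)*.2]); G,x,y=top(c,.1315,C); R=np.hypot(x,y)
    m=(R>6)&(R<13); d=np.clip(np.median(G[m])*.75-G.astype(float),0,None)*m
    ptr=np.degrees(np.arctan2((d*y).sum(),(d*x).sum()))
    G2,x,y=top(c,.112,C); R=np.hypot(x,y); m=(R>21.5)&(R<25.5); b=np.clip(G2.astype(float)-70,0,None)*m
    a=np.degrees(np.arctan2(y,x)); h,_=np.histogram(a,72,(-180,180),weights=b)
    print('C',C.round(1),'r',rad*.2,'ptr %.1f'%ptr,'mark',[(int(-177.5+5*i),int(h[i])) for i in np.argsort(h)[::-1][:5]]); return np.hstack([G,G2])
E
python3 - <<'E'
from m import *
o=[angles(np.load(f+'.npz'),(604.9,-28.1)) for f in ('wrist1','wrist3')]
cv2.imwrite('pics/tops.png',np.vstack(o))
c=np.load('wrist3.npz'); X=cloud(c); Z=X[...,2]
for lo in np.arange(.085,.17,.01):
    q=X[(Z>lo)&(Z<lo+.01)&(np.hypot(X[...,0]-.6,X[...,1]+.187)<.06)]
    if len(q): print(lo.round(3),len(q),q.min(0).round(4),q.max(0).round(4))
E
```

```text
C [604.8 -28.1] r 14.831866455078126 ptr 64.7 mark [(-2, 6903), (-7, 3735), (2, 15), (177, 0), (157, 0)]
C [605.3 -28. ] r 15.183399963378907 ptr 67.6 mark [(-77, 14221), (-72, 11874), (-82, 1186), (177, 0), (157, 0)]
0.085 434 [ 0.5657 -0.2091  0.085 ] [ 0.636  -0.1616  0.095 ]
0.095 2280 [ 0.5658 -0.2137  0.095 ] [ 0.6368 -0.1612  0.105 ]
0.105 2380 [ 0.567  -0.2117  0.105 ] [ 0.6356 -0.1632  0.115 ]
0.115 249 [ 0.5877 -0.2026  0.115 ] [ 0.607  -0.1725  0.1249]
0.125 79 [ 0.5858 -0.1883  0.1255] [ 0.5959 -0.1823  0.1337]
0.135 40 [ 0.5672 -0.1858  0.1409] [ 0.5868 -0.175   0.145 ]
0.145 536 [ 0.5667 -0.1989  0.145 ] [ 0.5922 -0.1743  0.155 ]
0.155 721 [ 0.569  -0.1973  0.155 ] [ 0.5897 -0.1754  0.1612]
```

View pics/tops.png

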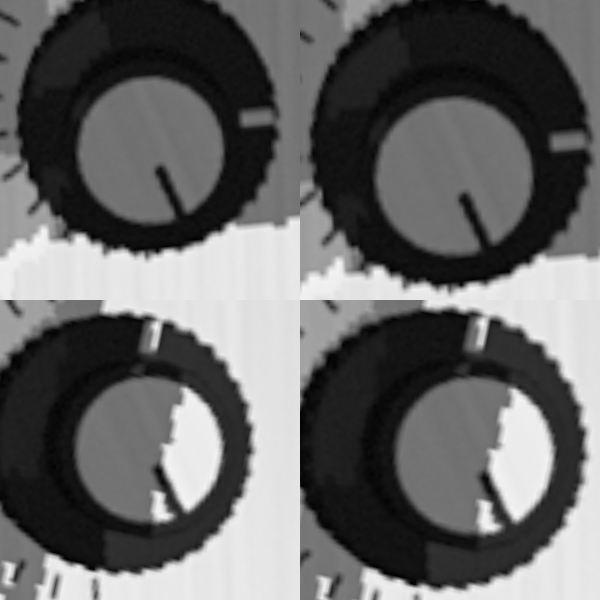

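The mark turned -4° to -76°, i.e. 72° clockwise, matching the 72.5° tool turn, so there was no slip. The dial pointer reads the same within about 2° of measuring error. Lever: block centre (601,-187), ball centre about (580,-187,150). Next I close the fingers and come down in front of the lever.

Emit:
step_arm(
  increments=[
    {"tx":-13,"ty":-31,"tz":0,"ax":0,"ay":0,"az":-2.5,"claw":-1},
    {"tx":-13,"ty":-32,"tz":0,"ax":0,"ay":0,"az":-2.5,"claw":-1},
    {"tx":-14,"ty":-32,"tz":0,"ax":0,"ay":0,"az":-2.5,"claw":-1},
    {"tx":-13,"ty":-32,"tz":0,"ax":0,"ay":0,"az":-2.5,"claw":-1},
    {"tx":-13,"ty":-31,"tz":0,"ax":0,"ay":0,"az":-2.5,"claw":-1},
    {"tx":0,"ty":0,"tz":0,"ax":0,"ay":0,"az":0,"claw":-1},
    {"tx":0,"ty":0,"tz":0,"ax":0,"ay":0,"az":0,"claw":-1},
  ],
  newtons=10,
)

```text
time_s: 11.1
tcp_pos: [0.5387, -0.1876, 0.2475]
eef_rot: [180.0, -0.1, 179.4]
contact_force: [0.8, 0.4, -0.4]
gripper_width: 0.0287
```

Emit:
step_arm(
  increments=[
    {"tx":0,"ty":0,"tz":-30,"ax":0,"ay":0,"az":0,"claw":-1},
    {"tx":0,"ty":0,"tz":-30,"ax":0,"ay":0,"az":0,"claw":-1},
    {"tx":0,"ty":0,"tz":-25,"ax":0,"ay":0,"az":0,"claw":-1},
    {"tx":0,"ty":0,"tz":-10,"ax":0,"ay":0,"az":0,"claw":-1},
    {"tx":0,"ty":0,"tz":0,"ax":0,"ay":0,"az":0,"claw":-1},
    {"tx":0,"ty":0,"tz":0,"ax":0,"ay":0,"az":0,"claw":-1},
  ],
)

```text
time_s: 11.7
tcp_pos: [0.5402, -0.1867, 0.1543]
eef_rot: [-180.0, 0.0, 179.5]
contact_force: [0.2, 0.4, 0.7]
gripper_width: 0.0005
```

```bash
python3 q.py; python3 -c "
from h import *
a=[]
for n,(u,v) in (('scene',(215,235)),('side',(390,205))):
    g=cap(n)['image'][v-60:v+60,u-60:u+60]; a.append(cv2.resize(g,(390,390),interpolation=cv2.INTER_CUBIC))
cv2.imwrite('pics/lv.png',np.hstack(a))"
```

```text
t 11.70 yaw 179.53 Mz -0.002 tau6 -0.002 w 0.0005 [0.2 0.4 0.7] [ 540.2 -186.7  154.3]
```

View pics/lv.png

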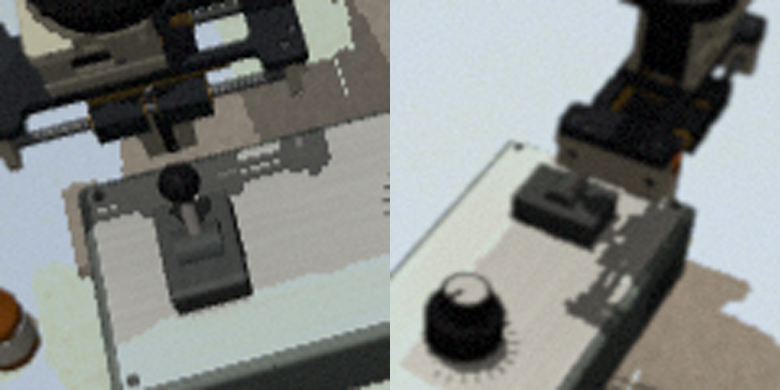

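The closed fingers (crop, left panel near (165,140)) stand directly in front of the lever ball at (180,183). Pushing to the far side in stages.

Emit:
step_arm(
  increments=[
    {"tx":8,"ty":0,"tz":0,"ax":0,"ay":0,"az":0,"claw":-1},
    {"tx":8,"ty":0,"tz":0,"ax":0,"ay":0,"az":0,"claw":-1},
    {"tx":8,"ty":0,"tz":0,"ax":0,"ay":0,"az":0,"claw":-1},
    {"tx":8,"ty":0,"tz":0,"ax":0,"ay":0,"az":0,"claw":-1},
    {"tx":8,"ty":0,"tz":0,"ax":0,"ay":0,"az":0,"claw":-1},
  ],
)

```text
time_s: 12.3
tcp_pos: [0.5801, -0.187, 0.1535]
eef_rot: [-180.0, -0.0, 179.5]
contact_force: [-1.8, -0.7, 1.1]
gripper_width: 0.0005
```

Emit:
step_arm(
  increments=[
    {"tx":6,"ty":0,"tz":0,"ax":0,"ay":0,"az":0,"claw":-1},
    {"tx":5,"ty":0,"tz":0,"ax":0,"ay":0,"az":0,"claw":-1},
  ],
)

```text
time_s: 12.5
tcp_pos: [0.5911, -0.187, 0.1534]
eef_rot: [-180.0, -0.0, 179.5]
contact_force: [-1.7, -0.9, 1.1]
gripper_width: 0.0003
```

Emit:
step_arm(
  increments=[
    {"tx":3,"ty":0,"tz":0,"ax":0,"ay":0,"az":0,"claw":-1},
    {"tx":2,"ty":0,"tz":0,"ax":0,"ay":0,"az":0,"claw":-1},
  ],
)

```text
time_s: 12.7
tcp_pos: [0.5956, -0.1869, 0.1533]
eef_rot: [-180.0, -0.0, 179.5]
contact_force: [-1.2, -1.2, 0.1]
gripper_width: 0.0004
```

```bash
python3 q.py
python3 - <<'E'
from h import *
for n in ('scene','side'):
    c=cap(n);X=cloud(c); Z=X[...,2]; q=X[(Z>.14)&(Z<.175)&(X[...,0]>.56)&(X[...,0]<.66)&(abs(X[...,1]+.187)<.03)]; print(n,len(q), q.min(0).round(4),q.max(0).round(4))
E
```

```text
t 12.70 yaw 179.46 Mz 0.011 tau6 0.023 w 0.0004 [-1.2 -1.2  0.1] [ 595.6 -186.9  153.3]
scene 213 [ 0.597  -0.2028  0.1403] [ 0.6319 -0.1705  0.1745]
side 23 [ 0.584  -0.2028  0.1411] [ 0.5871 -0.1863  0.1671]
```

Only 1–2 N so far. Continuing in small steps until the stop shows up in the force.

Emit:
step_arm(
  increments=[
    {"tx":2,"ty":0,"tz":0,"ax":0,"ay":0,"az":0,"claw":-1},
    {"tx":1,"ty":0,"tz":0,"ax":0,"ay":0,"az":0,"claw":-1},
  ],
)

```text
time_s: 13.0
tcp_pos: [0.5981, -0.1868, 0.1533]
eef_rot: [180.0, -0.0, 179.5]
contact_force: [-1.8, -1.0, -1.3]
gripper_width: 0.0005
```

Emit:
step_arm(
  increments=[
    {"tx":1,"ty":0,"tz":0,"ax":0,"ay":0,"az":0,"claw":-1},
    {"tx":1,"ty":0,"tz":0,"ax":0,"ay":0,"az":0,"claw":-1},
  ],
)

```text
time_s: 13.2
tcp_pos: [0.6002, -0.1868, 0.1534]
eef_rot: [180.0, -0.0, 179.5]
contact_force: [-1.1, 0.1, -0.9]
gripper_width: 0.0006
```

```bash
python3 q.py
python3 - <<'E'
from h import *
c=cap('scene');X=cloud(c); Z=X[...,2]; q=X[(Z>.14)&(Z<.175)&(X[...,0]>.56)&(X[...,0]<.66)&(abs(X[...,1]+.187)<.014)]; print(len(q), q.min(0).round(4),q.max(0).round(4))
E
```

```text
t 13.20 yaw 179.47 Mz -0.025 tau6 0.011 w 0.0006 [-1.1  0.1 -0.9] [ 600.2 -186.8  153.4]
204 [ 0.6016 -0.2008  0.1419] [ 0.6348 -0.1731  0.1733]
```

Emit:
step_arm(
  increments=[
    {"tx":1,"ty":0,"tz":0,"ax":0,"ay":0,"az":0,"claw":-1},
    {"tx":1,"ty":0,"tz":0,"ax":0,"ay":0,"az":0,"claw":-1},
  ],
)

```text
time_s: 13.45
tcp_pos: [0.6024, -0.1869, 0.1535]
eef_rot: [180.0, -0.0, 179.5]
contact_force: [-1.2, -0.3, -2.0]
gripper_width: 0.0008
```

Emit:
step_arm(
  increments=[
    {"tx":1,"ty":0,"tz":0,"ax":0,"ay":0,"az":0,"claw":-1},
    {"tx":0.5,"ty":0,"tz":0,"ax":0,"ay":0,"az":0,"claw":-1},
  ],
)

```text
time_s: 13.65
tcp_pos: [0.6032, -0.1869, 0.1533]
eef_rot: [180.0, -0.1, 179.5]
contact_force: [-5.5, -0.6, -0.1]
gripper_width: 0.0007
```

```bash
python3 q.py
python3 - <<'E'
from h import *
c=cap('scene');X=cloud(c); Z=X[...,2]; q=X[(Z>.14)&(Z<.175)&(X[...,0]>.56)&(X[...,0]<.66)&(abs(X[...,1]+.187)<.014)]; print(len(q), q.min(0).round(4),q.max(0).round(4))
E
```

```text
t 13.65 yaw 179.46 Mz -0.076 tau6 0.025 w 0.0007 [-5.5 -0.6 -0.1] [ 603.2 -186.9  153.3]
202 [ 0.6094 -0.2009  0.1405] [ 0.6385 -0.1732  0.1746]
```

The stop is reached at 5.5 N. Backing off, lifting, and returning to the first wrist view for a like-for-like check of dial, collar and lever.

Emit:
step_arm(
  increments=[
    {"tx":-10,"ty":0,"tz":0,"ax":0,"ay":0,"az":0,"claw":-1},
    {"tx":-25,"ty":0,"tz":0,"ax":0,"ay":0,"az":0,"claw":-1},
    {"tx":0,"ty":0,"tz":30,"ax":0,"ay":0,"az":0,"claw":-1},
    {"tx":0,"ty":0,"tz":40,"ax":0,"ay":0,"az":0,"claw":-1},
    {"tx":0,"ty":0,"tz":25,"ax":0,"ay":0,"az":5,"claw":-1},
    {"tx":6,"ty":26,"tz":0,"ax":0,"ay":0,"az":8,"claw":-1},
    {"tx":6,"ty":26,"tz":0,"ax":0,"ay":0,"az":8,"claw":-1},
    {"tx":6,"ty":27,"tz":0,"ax":0,"ay":0,"az":8,"claw":-1},
    {"tx":6,"ty":27,"tz":0,"ax":0,"ay":0,"az":8,"claw":-1},
  ],
)

```text
time_s: 14.6
tcp_pos: [0.5935, -0.0798, 0.2495]
eef_rot: [-179.9, 0.2, -143.2]
contact_force: [1.1, -1.4, -0.2]
gripper_width: 0.0004
```

Emit:
step_arm(
  increments=[
    {"tx":6,"ty":27,"tz":0,"ax":0,"ay":0,"az":8,"claw":-1},
    {"tx":6,"ty":27,"tz":0,"ax":0,"ay":0,"az":8,"claw":-1},
    {"tx":0,"ty":0,"tz":0,"ax":0,"ay":0,"az":8,"claw":0},
    {"tx":0,"ty":0,"tz":0,"ax":0,"ay":0,"az":8,"claw":0},
    {"tx":0,"ty":0,"tz":0,"ax":0,"ay":0,"az":8,"claw":1},
    {"tx":0,"ty":0,"tz":0,"ax":0,"ay":0,"az":8,"claw":1},
    {"tx":0,"ty":0,"tz":0,"ax":0,"ay":0,"az":0,"claw":1},
    {"tx":0,"ty":0,"tz":0,"ax":0,"ay":0,"az":0,"claw":1},
    {"tx":0,"ty":0,"tz":0,"ax":0,"ay":0,"az":0,"claw":1},
  ],
)

```text
time_s: 15.5
tcp_pos: [0.605, -0.0268, 0.2488]
eef_rot: [-180.0, 0.0, -95.7]
contact_force: [-0.0, -0.4, -0.6]
gripper_width: 0.0511
```

```bash
python3 q.py
python3 - <<'E'
from m import *
c=cap('wrist'); np.savez('wrist4.npz',**c); cv2.imwrite('pics/wrist4.png',c['image'])
o=[angles(np.load(f+'.npz'),(604.9,-28.1))[:,:300] for f in ('wrist1','wrist4')]
o=[cv2.resize(x,(270,270)) for x in o]
c=cap('scene'); X=cloud(c); Z=X[...,2]
q=X[(Z>.14)&(Z<.175)&(X[...,0]>.54)&(X[...,0]<.66)&(abs(X[...,1]+.187)<.03)]; print('ball',len(q),q.min(0).round(4),q.max(0).round(4),np.median(q,0).round(4))
m2=((Z>0.02)&(Z<0.2)&(X[...,0]>0.25)&(X[...,0]<0.95)&(abs(X[...,1])<0.6)).astype(np.uint8)
k,l,st,ce=cv2.connectedComponentsWithStats(m2)
for j in range(1,k):
    if st[j,4]>200: q=X[l==j]; print(st[j,4],np.median(q,0).round(3),q.min(0).round(3),q.max(0).round(3))
top_=np.vstack(o); sc=cv2.resize(cv2.cvtColor(c['image'][170:350,130:400],6),(520,347)); 
can=np.zeros((540,800),np.uint8); can[:540,:270]=top_; can[:347,275:795]=sc; cv2.imwrite('pics/fin.png',can)
E
```

```text
t 15.50 yaw -95.71 Mz -0.028 tau6 -0.021 w 0.0511 [-0.  -0.4 -0.6] [605.  -26.8 248.8]
C [604.8 -28.1] r 14.831866455078126 ptr 64.7 mark [(-2, 6903), (-7, 3735), (2, 15), (177, 0), (157, 0)]
C [604.9 -28.1] r 14.835153198242189 ptr 64.9 mark [(-77, 8593), (-72, 2492), (-82, 252), (177, 0), (157, 0)]
ball 136 [ 0.6148 -0.1998  0.1415] [ 0.638  -0.1754  0.1636] [ 0.6302 -0.1876  0.1548]
1927 [ 0.306 -0.541  0.052] [ 0.25 -0.6   0.02] [ 0.333 -0.497  0.093]
631 [0.57  0.177 0.071] [0.539 0.157 0.02 ] [0.585 0.208 0.115]
11108 [ 0.633 -0.115  0.081] [ 0.516 -0.264  0.02 ] [0.692 0.098 0.164]
482 [ 0.587 -0.332  0.059] [ 0.56  -0.355  0.02 ] [ 0.6   -0.315  0.095]
561 [ 0.783 -0.039  0.056] [ 0.765 -0.069  0.02 ] [ 0.823 -0.011  0.075]
```

View pics/fin.png

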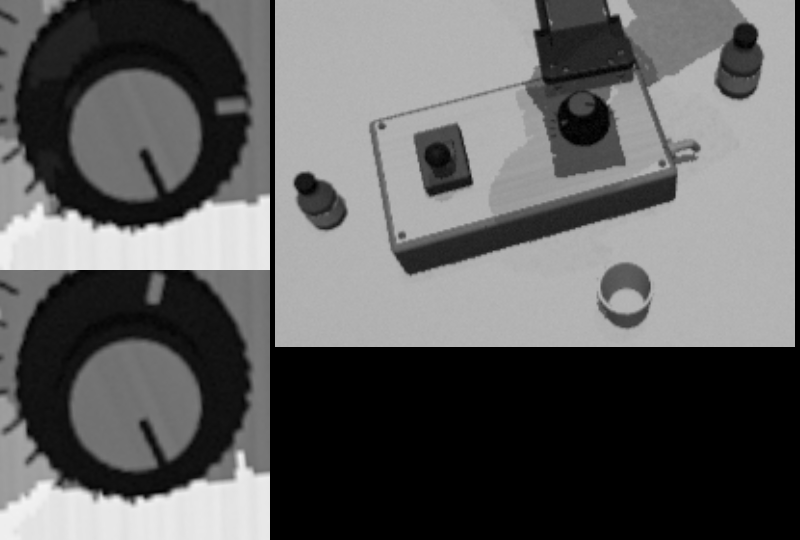

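The dial pointer reads 64.9° against 64.7° before, the collar mark is 72° clockwise, and the lever ball stands on the far side at x ≈ 0.626. The bottles and beaker haven't moved and the arm is clear. Handing in.

```bash
python3 -c "
from plant import r
print(r.close_job())"
```

```text
the job is handed in; nothing more can be done
None
```

I locked the dose by tightening the collar onto its seal, then flipped the toggle lever to the far side. The job was handed in at about 15.6 s of the 72 s allowed, with the arm lifted clear.

- **Collar:** I turned it clockwise 72.5° in one grasp. The collar mark moved about 72°, so the grip did not slip. The seal was met near the 61° point. Squeeze is about 0.19 rad by angle and about 0.16 rad by torque (roughly 0.13 N m above free running). The two differ slightly, but both are inside the snug window of 0.08 to 0.30 rad.
- **Inner dial:** its pointer read 64.7° before and 64.9° after from the same viewpoint, so it is undisturbed. An intermediate view at another angle was about 2–3° off because of a shadow, and the final check cleared that up.
- **Lever:** I pushed it until it reached its stop at 5.5 N. It stayed over after release, with its ball about 25 mm past the block's centre on the far side. I estimate about 1.0 rad, but did not read the joint angle directly.
- **Bottles and beaker:** depth measurements match the start within about 1 mm.
- **Other disagreements:** the first two move calls were refused because rows need every key, and the arm did not move. The fixed cameras disagreed by about 6 mm on the knob position, so I used the wrist view.

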